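# Re-index the vice lever and clamp the lino block

### The job

Clamp the lino block in the small quick vice for cutting. The indexing lever has run up close to its stop, so lift it off its teeth, swing it back anticlockwise (seen from above) nearly to the other stop pin, let it down into mesh and turn it clockwise again, as many strokes as it takes, until the sprung jaw holds the block firmly against the fixed jaw: it should take a pull of about 15 N at the lever's grip, and no more than 17 N or the block is bruised. Leave the lever down in mesh and let go of it, and do not touch the block or shift the other things.

Things in the scene. Friction and masses are not known exactly. Their poses are not given: they have to be found in the camera images.
- vice: small grey cast bench vice fixed to the worktop. Origin on the vertical axis of the lever's hub, at worktop height; z up. The bed, 90 mm wide and 30 mm high, runs from 60 mm at its +y to 220 mm at its -y, where the jaws are; a round foot of 56 mm radius, 56 mm high, is under the hub. Its position and yaw differ each time.
- hub_axis (a point): point on the vertical axis about which lever and crown turn, 120 mm above the worktop, at the top of a steel bolt with a 26 mm washer. Two steel pins of 8 mm diameter and 104 mm height, 48 mm from this axis, stop the lever's arm at both ends of its swing. Running into a pin feels as hard as a tight vice: judge the pull away from the pins.
- lever_grip (a point): middle of the upright steel grip at the lever's end: a revolving sleeve of 18 mm diameter, 42 mm tall, above a black collar of 26 mm diameter, with a black domed end of the same diameter (top 28 mm above this point), 90 mm from the hub axis. It is 122 mm above the worktop with the lever in mesh, 130 mm fully lifted. The sleeve spins freely on its own upright axis.
- lever (a joint): angle of the lever about the hub axis, rad: 0 at the anticlockwise stop pin (there the arm points 75 degrees from the vice's +x towards its +y), growing as it turns clockwise seen from above, 1.6 at the clockwise stop pin. At the start 1.1 to 1.4.
- lever_lift (a joint): height of the lever above its lowest place, m: under 0.001 fully in mesh, stop at 0.008. Above about 0.004 it is clear of the crown's teeth and swings freely; in between it rides on or slips over them. A spring and its weight press it down with 4 to 7 N. If it comes down on top of a tooth, turning it a little with the hand low drops it into mesh.
- crown: steel disc, 56 mm in diameter, with 16 rounded radial teeth on top (0.39 rad apart), under the lever's hub; origin on the axis, 60 mm above the worktop. Meshed, the lever drives it both ways: clockwise closes the jaw by 12 mm per rad, anticlockwise opens it. A brake holds it where it is left: 8 to 10 N at the grip turns it while the jaw is free, and each 10 N of clamping adds 1.3 N.
- jaw_plate: moving jaw: steel plate 84 mm wide, 6 mm thick, 26 mm high, on springs (12 N per mm, 7.5 mm of travel) in front of a grey carriage. It faces the vice's -y; its face is 3 mm to -y of its origin, which lies in the middle of the plate at bed height, 30 mm above the worktop.
- fixed_jaw: grey fixed jaw across the bed, 88 mm wide, 22 mm thick, 30 mm high, two dark bolt heads on top; origin in the middle of its underside, its face 11 mm to the vice's +y. Bolted to the bed in a slightly different place each time.
- lino_block: wooden block faced with grey lino, 68 x 120 x 22 mm (own x, y, z), 0.16 kg, origin at the centre of its underside. It lies loose on the bed between the jaws, its 68 mm across the gap, with 9 to 17 mm of play in all. The jaw pushes it up to the fixed jaw.
- matchbox: bystander: matchbox 36 x 53 x 15 mm beside the vice
- burnisher: bystander: burnisher with a wooden handle, 199 mm long, 22 mm high, beside the vice
- ink_tube_0: bystander: ink tube 39 x 134 x 27 mm, to the left
- scraper: bystander: scraper 204 mm long, at the back
- sand_block: bystander: sanding block 61 x 112 x 31 mm, to the right
- marker: bystander: felt marker 19 x 135 x 19 mm, at the back

How it is judged:
By the outcome, as a careful person would: the job done as asked, in the order asked, and still so for the second after the job is handed in, with the robot touching nothing.
It also fails if it takes over 61 s, if anything falls off the work surface, if the arm or the gripper's body presses on something with over 40 N, if the wrist force passes 120 N, or if a joint passes its speed limit or range.

### The arm

A 7-joint arm with a two-finger parallel gripper is mounted at the origin on a cart in front of the work surface, level with it; the furniture and walls round the work are solid. World frame = base frame: x ahead of the robot, y to its left, z up, the work surface at z = 0. Lengths are in m, angles in degrees, forces in N, time in s.
With the tool pointing down it reaches from about 0.35 to 0.9 m from the base axis. Payload 7.2 kg.
Tool frame: the origin (TCP) lies on the centre line of the jaws, within the pads' length; the fingertips stand 19 mm ahead of it and the grasp point (between the pads) is the TCP (bot.finger_overhang is the z of the fingertips in the tool frame, in m); z points along the fingers, y is the line along which they close (so a half turn about z gives the same grasp; the last joint's range is limited). The gripper opens to 85 mm and grips with 20 to 120 N. Pads are 22 mm wide; open, the fingers measure 114 mm over their backs; the gripper's body (76 mm by 85 mm) begins 54 mm behind the grasp point. The pads swing forward as they close: fully open they stand 13 mm farther back than shut.
Start: joints at [59.805, 23.554, -0.728, 91.456, 0.321, 64.991, -4.71], TCP at [0.277, -0.56, 0.25] pointing down, gripper open.
Joint ranges: [-169.25, 169.25], [-16.82, 113.86], [-84.01, 82.57], [7.8, 145.47], [-59.2, 239.2], [7.22, 106.19], [-163.78, 163.78]. Speed limits (degrees/s): [136.94, 136.94, 172.46, 172.46, 180, 180, 180].

### API

Orientations are given as a 3x3 rotation matrix whose columns are the frame's x, y, z axes.
In Python, from workcell import bot gives the robot as it stands.
- The arm moves only by the tool drive_tool, never from a script. Its arguments are lists of equal length, an entry for each row: "hand": the finger opening in cm, from 0 to 8.54; "linear": the shift along the world's x, y, z in cm, a list of three; "angular": the turn, a rotation vector about the world's x, y, z in rad, a list of three. In form: {"hand": [hand, ...], "linear": [[tx, ty, tz], ...], "angular": [[wx, wy, wz], ...]}. A call has 1 to 12 rows; each row is the pose to reach, as a shift and turn from the pose commanded when the call began; what a row does not reach only later rows make up. A row lasts 1/8 s, in which the tool goes at most 62.5 mm and 10.7 degrees, less where a joint would pass 70% of its speed; a pose out of reach is approached as far as the arm can. A call with a gripper value outside its range is refused whole. The fingers move at their own pace and stop on an object; "newtons" is the grip in N (left out, the last holds). Time passes only in rows, so rows that repeat a pose let the fingers close. It gives the time, the measured TCP pose, the force, the opening and the grip force at its end, in the units of the state.
- bot.observe(): the state, without advancing time (a new reading comes with each control period).
- bot.capture(name): name is "scene" or "top" or "wrist"; returns the picture (480x640x3 uint8, red, green, blue); there is no depth.
- bot.camera_info(name): a dict with "fx", "fy", "cx", "cy" (pixels), "rvec" (rotation vector, rad) and "tvec" (3), from world to camera coordinates, as OpenCV has them; the wrist camera has in their place "hand_eye" (4x4, takes a point from camera to tool coordinates, whose origin is the TCP and whose axes are the flange's). Camera axes: x right, y down, z forward; pixel columns grow to the right and rows downward; lengths in m; the calibration is good to about 2 mm. A picture is of the moment at which its call begins: read the wrist's pose just before it. camera_info takes no time and is no camera call.
- bot.hand_in(): hands the job in; it is judged then, once.
The state is a dict: "clock": time; "qpos": joint angles; "qd": joint speeds; "joint_efforts": joint torques, N m; "tool_pos": TCP position; "tcp_rot": TCP orientation; "wrist_force": force on the tool from outside, world axes, zero at the start; "moment": the same for the moment, N m; "width": opening from 0.0 (shut) to 1.0 (fully open); "grasp_force": force on a finger pad.
Only numpy, scipy, OpenCV 4.12 (cv2) and the standard library are available. Lean on these libraries where they do the work, as an engineer would, in place of code of your own. Each camera call takes 0.05 s, during which the arm holds its last target. There are 200 camera calls.

## Working session

There is one attempt and no reset: what is moved stays moved. The work goes in short steps, Python scripts to look and compute and a tool call to move; the robot and the scene stay as the last step left them, time stands still between calls to the robot, and variables do not carry over. Pictures are saved under pics/ and viewed, at most 10 in all, crops included, and the job is handed in when it is done.

Besides the shell and the picture viewer there is one more tool, called after "Call:" as name(argument=value, ...) on one line, values as JSON. drive_tool: Moves the arm, as the interface text tells. Its arguments: {"type":"object","properties":{"hand":{"type":"array","items":{"type":"number"}},"linear":{"type":"array","items":{"type":"array","items":{"type":"number"}}},"angular":{"type":"array","items":{"type":"array","items":{"type":"number"}}},"newtons":{"type":"number"}},"required":["hand","linear","angular"]}

```bash
mkdir -p pics
cat > h.py <<'E'
from workcell import bot
import numpy as np, cv2
def snap(n,f):
    im=bot.capture(n); cv2.imwrite('pics/'+f,cv2.cvtColor(im,cv2.COLOR_RGB2BGR)); return im
def cam(n):
    i=bot.camera_info(n); K=np.array([[i['fx'],0,i['cx']],[0,i['fy'],i['cy']],[0,0,1.]])
    if 'rvec' in i:
        R=cv2.Rodrigues(np.array(i['rvec'],float))[0]; t=np.array(i['tvec'],float).ravel()
    else:
        s=bot.observe(); H=np.array(i['hand_eye']); T=np.eye(4); T[:3,:3]=s['tcp_rot']; T[:3,3]=s['tool_pos']
        W=np.linalg.inv(T@H); R=W[:3,:3]; t=W[:3,3]
    return K,R,t
def atz(c,u,v,z):
    K,R,t=c; d=R.T@np.linalg.inv(K)@[u,v,1]; o=-R.T@t
    return o+d*(z-o[2])/d[2]
def proj(c,p):
    K,R,t=c; q=K@(R@np.array(p)+t); return q[:2]/q[2]
E
python3 - <<'E'
from h import *
snap('top','top0.png'); snap('scene','sc0.png')
s=bot.observe(); print(s)
for n in('top','scene'):
  c=cam(n); print(n,-c[1].T@c[2],c[0][0,0])
E
```

```text
{'clock': 0.1, 'qpos': array([59.80599371, 23.59345394, -0.7273065 , 91.50071472,  0.32088739,
       64.99190158, -4.71029322]), 'qd': array([-0.00326984, -0.18397172, -0.03503787, -0.18948568, -0.0570253 ,
        0.07801071,  0.13975171]), 'joint_efforts': array([ 2.98725070e-03, -6.01829553e+01,  6.84327185e-01, -3.00085902e+01,
        1.39952419e-02,  6.45194465e-03, -9.15505802e-05]), 'tool_pos': array([ 0.27654874, -0.55999696,  0.24954835]), 'tcp_rot': array([[ 8.96592225e-01,  4.42856437e-01, -7.47961048e-04],
       [ 4.42857054e-01, -8.96591344e-01,  1.26158006e-03],
       [-1.11916553e-04, -1.46236270e-03, -9.99998924e-01]]), 'wrist_force': array([0.67078884, 0.7609346 , 0.41390977]), 'moment': array([ 0.02556572, -0.0188003 , -0.03766645]), 'grasp_force': 0.0, 'width': 0.999092951558968}
top [ 0.39133821 -0.21487941  1.37824835] 575.9944924291549
scene [-0.18804804  0.48457367  1.22558657] 564.7432808933053
```

View pics/top0.png

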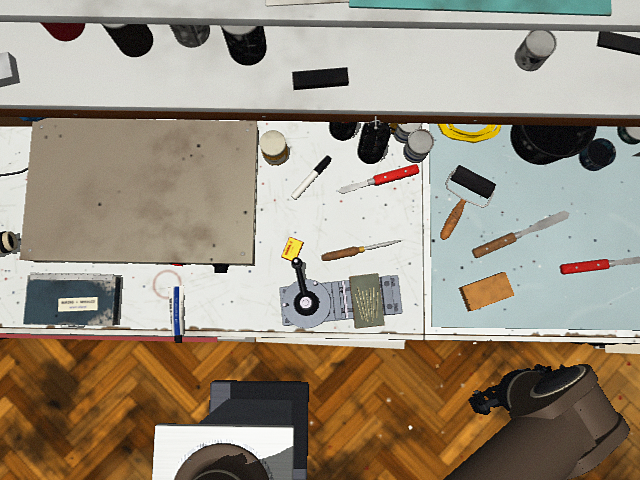

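View pics/sc0.png

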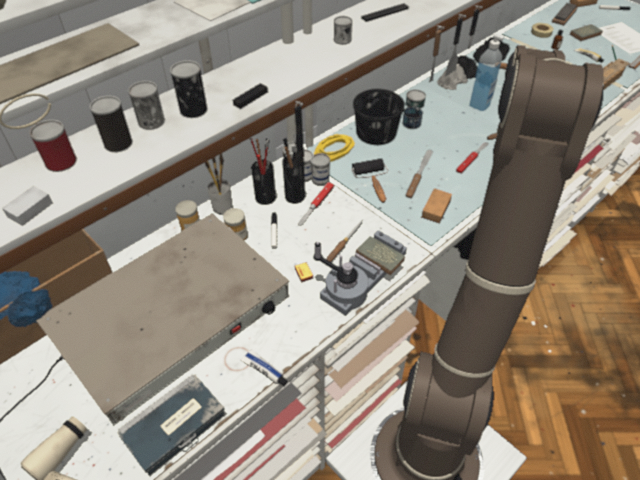

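The top picture shows the hub at about (305,302), the grip top at about (298,263) and the jaws to the right (−y), with the block at (368,300). The matchbox, at (292,249), lies close to the grip.

Run:
```python
from h import *
c=cam('top')
print('hub',atz(c,305,302,.12),'grip',atz(c,298,263,.15))
print('bed end',atz(c,402,275,.03),atz(c,402,315,.03),'block',atz(c,380,274,.052),atz(c,384,326,.052),'mbox',atz(c,292,249,.015))
im=cv2.imread('pics/top0.png')[225:345,265:425]
cv2.imwrite('pics/crop0.png',cv2.resize(im,(800,600),interpolation=cv2.INTER_CUBIC))
```

```text
hub [ 0.4311861  -0.18428458  0.12      ] grip [ 0.51286079 -0.16832959  0.15      ]
bed end [ 0.50062675 -0.40799475  0.03      ] [ 0.40783781 -0.40754204  0.03      ] block [ 0.50029962 -0.35413158  0.052     ] [ 0.38212634 -0.36333599  0.052     ] mbox [ 0.55945751 -0.14816308  0.015     ]
```

View pics/crop0.png

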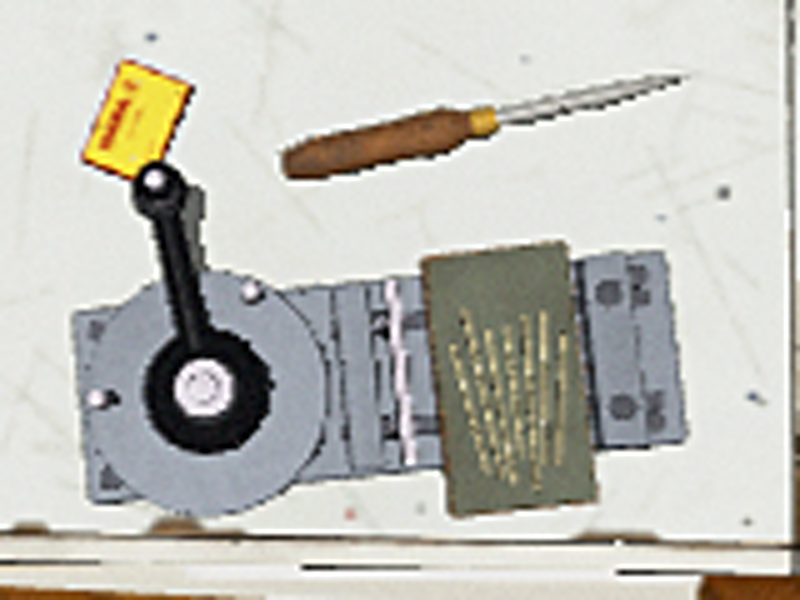

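Call:
drive_tool(hand=[8.5,8.5,8.5,8.5,8.5,8.5,8.5,8.5,8.5,8.5,8.5,8.5], linear=[[2,3,0],[4.5,7.5,0],[7,12,0],[9.5,16,0],[12,20,0],[14.5,24,0],[17,28,0],[19.5,32,0],[21.5,36,0],[23,38,0],[23.8,39.3,0],[23.8,39.3,0]], angular=[[0,0,-0.03],[0,0,-0.06],[0,0,-0.09],[0,0,-0.12],[0,0,-0.15],[0,0,-0.18],[0,0,-0.21],[0,0,-0.24],[0,0,-0.26],[0,0,-0.27],[0,0,-0.27],[0,0,-0.27]], newtons=60)

```text
clock: 1.6
tool_pos: [0.5149, -0.1668, 0.25]
tcp_rot: [[0.982, 0.189, -0.001], [0.189, -0.982, 0.0], [-0.0, -0.0, -1.0]]
wrist_force: [0.4, -0.7, 1.0]
width: 0.995
grasp_force: 0.0
```

Run:
```python
from h import *
c=cam('wrist'); s=bot.observe(); print(s['clock'],s['tool_pos'],s['tcp_rot'][:,1],s['qpos'],s['wrist_force'])
snap('wrist','w1.png')
for p in([.431,-.184,.12],[.515,-.167,.15]): print(proj(c,p))
np.save('c1.npy',np.array(c,dtype=object),allow_pickle=True)
```

```text
1.6 [ 0.5148841  -0.16681792  0.25000448] [ 1.89195971e-01 -9.81939284e-01 -3.57362061e-04] [ 21.80565279  16.01434121 -11.01143744 102.59647082   3.41917763
  61.74367011 -69.50431144] [ 0.41862854 -0.66012044  1.04755684]
[321.83935457 339.58509851]
[320.89092968 248.34588995]Traceback (most recent call last):
  File "<stdin>", line 5, in <module>
ValueError: could not broadcast input array from shape (3,3) into shape (3,)
```

View pics/w1.png

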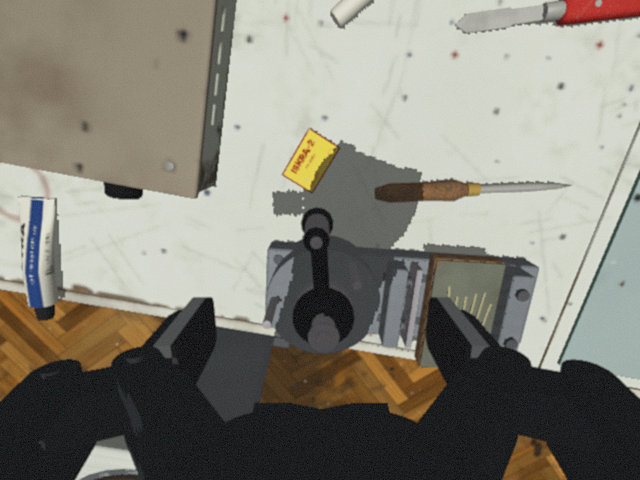

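Two circles of the grip are visible at about (317,222) and (316,240), and the hub bolt is at about (323,328). I'll zoom in and project the model over it to tell top from bottom.

Run:
```python
from h import *
c=cam('wrist'); print('cam',-c[1].T@c[2],'axis',c[1][2])
for z in(.0,.1,.122,.15): print(z,proj(c,[.515,-.167,z]),proj(c,[.431,-.184,z]))
im=cv2.imread('pics/w1.png')[190:370,200:440]
cv2.imwrite('pics/w1c.png',cv2.resize(im,(800,600),interpolation=cv2.INTER_CUBIC))
```

```text
cam [ 0.58217165 -0.15517158  0.37380804] axis [-0.26782276 -0.05095182 -0.96211999]
0.0 [319.88455269 205.90111901] [320.72577495 281.25817263]
0.1 [319.55290706 228.74527163] [320.68452309 326.09547682]
0.122 [319.44711474 236.03237511] [320.67169974 340.03337422]
0.15 [319.28478041 247.21416019] [320.65232758 361.08928572]
```

View pics/w1c.png

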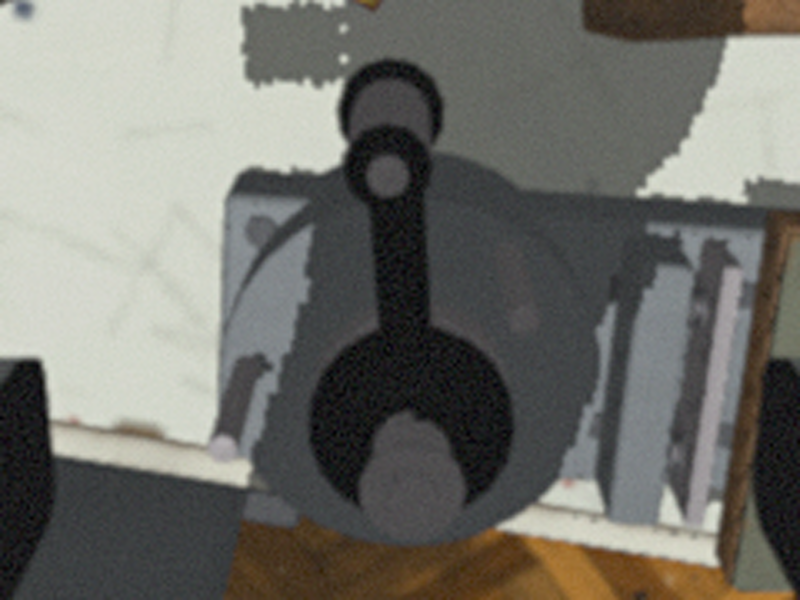

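The dome top is at about (316.4,240.5) and the hub bolt top at about (323.5,337); the lever arm runs between them. The plate is clear of the block, and the left pin is at the left.

Run:
```python
from h import *
c=cam('wrist')
g=atz(c,316.4,240.5,.149); h=atz(c,323.5,337,.12); col=atz(c,317,222,.1)
print(g,h,col); d=(g-h)[:2]; print(np.hypot(*d),np.degrees(np.arctan2(d[1],d[0])))
print('shift cm',100*(g-bot.observe()['tool_pos'])[:2])
ct=cam('top')
# jaw line / pins from top crop (scale 5, offset 265,225)
P=lambda x,y,z: atz(ct,265+x/5,225+y/5,z)[:2]
e1=P(575,262,.052);e2=P(597,497,.052); print('block edge yaw',np.degrees(np.arctan2(*(e1-e2)[::-1])))
e1=P(392,283,.056);e2=P(409,462,.056); print('jaw yaw',np.degrees(np.arctan2(*(e1-e2)[::-1])))
p1=P(97,398,.104);p2=P(253,290,.104); print(p1,p2, P(203,387,.12))
```

```text
[ 0.51885357 -0.16434103  0.149     ] [ 0.43291436 -0.18593504  0.12      ] [ 0.51998094 -0.16400992  0.1       ]
0.08861066073461253 14.104749665403611
shift cm [0.4495625  0.35987161]
block edge yaw 5.410095685177137
jaw yaw 6.0398594604751175
[ 0.42527299 -0.13879439] [ 0.47375205 -0.2064394 ] [ 0.43034588 -0.18560377]
```

Call:
drive_tool(hand=[8.5,8.5,8.5,8.5,4,4,4,1.5,1.5,1.5,1.5], linear=[[0.45,0.3,-3],[0.45,0.3,-7],[0.45,0.3,-11],[0.45,0.3,-12.7],[0.45,0.3,-12.7],[0.45,0.3,-12.7],[0.45,0.3,-12.7],[0.45,0.3,-12.7],[0.45,0.3,-12.7],[0.45,0.3,-12.7],[0.45,0.3,-12.7]], angular=[[0,0,0.05],[0,0,0.05],[0,0,0.05],[0,0,0.05],[0,0,0.05],[0,0,0.05],[0,0,0.05],[0,0,0.05],[0,0,0.05],[0,0,0.05],[0,0,0.05]], newtons=60)

```text
clock: 3.02
tool_pos: [0.5198, -0.1645, 0.1241]
tcp_rot: [[0.972, 0.237, 0.001], [0.237, -0.972, -0.0], [0.001, 0.001, -1.0]]
wrist_force: [-0.8, 0.3, 5.7]
width: 0.197
grasp_force: 58.3
```

Call:
drive_tool(hand=[1.5,1.5,1.5,1.5], linear=[[0,0,0.3],[0,0,0.6],[0,0,0.8],[0,0,0.8]], angular=[[0,0,0],[0,0,0],[0,0,0],[0,0,0]])

```text
clock: 3.52
tool_pos: [0.5194, -0.1641, 0.1312]
tcp_rot: [[0.972, 0.237, 0.0], [0.237, -0.972, 0.0], [0.0, -0.0, -1.0]]
wrist_force: [4.6, 1.1, -8.2]
width: 0.193
grasp_force: 58.6
```

```bash
cat >> h.py <<'E'
HUB=np.array([.432,-.186])
def arc(a0,a1,n,r=.0903):
    a=np.radians(np.linspace(a0,a1,n+1)); p=100*r*np.c_[np.cos(a),np.sin(a)]
    print([[round(x,2),round(y,2),0] for x,y in p[1:]-p[0]]); print([[0,0,round(x,3)] for x in a[1:]-a[0]])
E
python3 - <<'E'
from h import *
arc(14,73,11)
E
```

```text
[[np.float64(-0.24), np.float64(0.81), 0], [np.float64(-0.56), np.float64(1.59), 0], [np.float64(-0.95), np.float64(2.34), 0], [np.float64(-1.41), np.float64(3.05), 0], [np.float64(-1.93), np.float64(3.72), 0], [np.float64(-2.51), np.float64(4.33), 0], [np.float64(-3.15), np.float64(4.89), 0], [np.float64(-3.83), np.float64(5.38), 0], [np.float64(-4.56), np.float64(5.81), 0], [np.float64(-5.33), np.float64(6.17), 0], [np.float64(-6.12), np.float64(6.45), 0]]
[[0, 0, np.float64(0.094)], [0, 0, np.float64(0.187)], [0, 0, np.float64(0.281)], [0, 0, np.float64(0.374)], [0, 0, np.float64(0.468)], [0, 0, np.float64(0.562)], [0, 0, np.float64(0.655)], [0, 0, np.float64(0.749)], [0, 0, np.float64(0.843)], [0, 0, np.float64(0.936)], [0, 0, np.float64(1.03)]]
```

Call:
drive_tool(hand=[1.5,1.5,1.5,1.5,1.5,1.5,1.5,1.5,1.5,1.5,1.5,1.5], linear=[[-0.24,0.81,0],[-0.56,1.59,0],[-0.95,2.34,0],[-1.41,3.05,0],[-1.93,3.72,0],[-2.51,4.33,0],[-3.15,4.89,0],[-3.83,5.38,0],[-4.56,5.81,0],[-5.33,6.17,0],[-6.12,6.45,0],[-6.12,6.45,0]], angular=[[0,0,0.09],[0,0,0.19],[0,0,0.28],[0,0,0.37],[0,0,0.47],[0,0,0.56],[0,0,0.66],[0,0,0.75],[0,0,0.84],[0,0,0.94],[0,0,1.03],[0,0,1.03]])

```text
clock: 5.03
tool_pos: [0.457, -0.0983, 0.1309]
tcp_rot: [[0.295, 0.955, -0.002], [0.955, -0.295, 0.002], [0.001, -0.002, -1.0]]
wrist_force: [1.4, 5.8, -7.1]
width: 0.192
grasp_force: 58.6
```

Run:
```python
from h import *
s=bot.observe(); d=s['tool_pos'][:2]-HUB; print(np.hypot(*d),np.degrees(np.arctan2(d[1],d[0])),s['qpos'])
im=snap('top','t2.png')[215:345,265:425]; im=im[:,:,::-1]
w=bot.capture('wrist')[:,:,::-1]
a=cv2.resize(im,(585,475)); cv2.imwrite('pics/t2c.png',a)
```

```text
0.09116172664647938 74.11195653376888 [ 28.3284628   19.39409546 -26.33953087 118.52533844  11.96717187
  44.69049315 -22.45320539]
```

View pics/t2c.png

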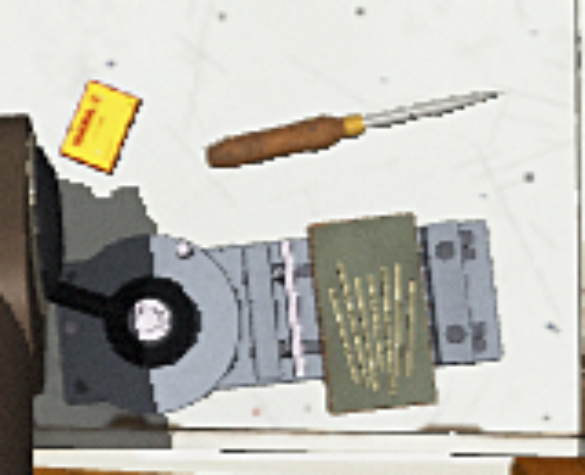

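The lever is swung back, with the plate and block unmoved. Next I let it down.

Call:
drive_tool(hand=[1.5,1.5,1.5,1.5], linear=[[0,0,-0.3],[0,0,-0.6],[0,0,-0.8],[0,0,-0.8]], angular=[[0,0,0],[0,0,0],[0,0,0],[0,0,0]])

```text
clock: 5.62
tool_pos: [0.4609, -0.0992, 0.1267]
tcp_rot: [[0.297, 0.955, 0.006], [0.955, -0.297, -0.001], [0.001, 0.006, -1.0]]
wrist_force: [-2.6, 4.2, 28.4]
width: 0.197
grasp_force: 62.3
```

Run:
```python
from h import *
from scipy.optimize import fsolve
P=np.array([[.5194,-.1641],[.457,-.0983]])
print(fsolve(lambda h:np.hypot(*(P-h).T)-.09,HUB))
arc(74,68,3); arc(68,-4,12)
```

```text
[ 0.43178848 -0.18469664]
[[np.float64(0.3), np.float64(-0.09), 0], [np.float64(0.6), np.float64(-0.19), 0], [np.float64(0.89), np.float64(-0.31), 0]]
[[0, 0, np.float64(-0.035)], [0, 0, np.float64(-0.07)], [0, 0, np.float64(-0.105)]]
[[np.float64(0.86), np.float64(-0.4), 0], [np.float64(1.67), np.float64(-0.89), 0], [np.float64(2.42), np.float64(-1.46), 0], [np.float64(3.11), np.float64(-2.1), 0], [np.float64(3.73), np.float64(-2.81), 0], [np.float64(4.28), np.float64(-3.59), 0], [np.float64(4.73), np.float64(-4.41), 0], [np.float64(5.1), np.float64(-5.28), 0], [np.float64(5.38), np.float64(-6.19), 0], [np.float64(5.56), np.float64(-7.12), 0], [np.float64(5.64), np.float64(-8.06), 0], [np.float64(5.63), np.float64(-9.0), 0]]
[[0, 0, np.float64(-0.105)], [0, 0, np.float64(-0.209)], [0, 0, np.float64(-0.314)], [0, 0, np.float64(-0.419)], [0, 0, np.float64(-0.524)], [0, 0, np.float64(-0.628)], [0, 0, np.float64(-0.733)], [0, 0, np.float64(-0.838)], [0, 0, np.float64(-0.942)], [0, 0, np.float64(-1.047)], [0, 0, np.float64(-1.152)], [0, 0, np.float64(-1.257)]]
```

It landed on a tooth flank, so I turn it slightly clockwise to drop it in.

Call:
drive_tool(hand=[1.5,1.5,1.5], linear=[[0.3,-0.08,0.1],[0.6,-0.17,0.1],[0.6,-0.17,0.1]], angular=[[0,0,-0.035],[0,0,-0.07],[0,0,-0.07]])

```text
clock: 6.0
tool_pos: [0.4674, -0.1018, 0.127]
tcp_rot: [[0.364, 0.931, 0.007], [0.931, -0.364, -0.001], [0.001, 0.007, -1.0]]
wrist_force: [3.9, 1.1, 13.1]
width: 0.195
grasp_force: 61.1
```

Call:
drive_tool(hand=[1.5,1.5,1.5], linear=[[0.3,-0.11,0],[0.6,-0.23,0],[0.6,-0.23,0]], angular=[[0,0,-0.035],[0,0,-0.07],[0,0,-0.07]])

```text
clock: 6.38
tool_pos: [0.4723, -0.1041, 0.1258]
tcp_rot: [[0.428, 0.904, 0.005], [0.904, -0.428, -0.001], [0.001, 0.005, -1.0]]
wrist_force: [4.9, 0.1, 5.3]
width: 0.195
grasp_force: 59.9
```

Call:
drive_tool(hand=[1.5,1.5,1.5], linear=[[0.29,-0.14,-0.1],[0.57,-0.29,-0.15],[0.57,-0.29,-0.15]], angular=[[0,0,-0.035],[0,0,-0.07],[0,0,-0.07]])

```text
clock: 6.75
tool_pos: [0.4771, -0.1067, 0.124]
tcp_rot: [[0.49, 0.871, 0.003], [0.871, -0.49, -0.0], [0.001, 0.002, -1.0]]
wrist_force: [1.6, 3.0, 11.6]
width: 0.194
grasp_force: 60.6
```

```bash
sed -i 's/^HUB.*/HUB=np.array([.4318,-.1847])/; s/r=.0903/r=.09/; s/round(\([^)]*\),\([23]\))/round(float(\1),\2)/g' h.py
python3 - <<'E'
from h import *
arc(60.7,30,7); arc(30,-6,9);
E
```

```text
[[0.59, -0.36, 0], [1.15, -0.76, 0], [1.67, -1.21, 0], [2.16, -1.69, 0], [2.61, -2.21, 0], [3.02, -2.77, 0], [3.39, -3.35, 0]]
[[0, 0, -0.077], [0, 0, -0.153], [0, 0, -0.23], [0, 0, -0.306], [0, 0, -0.383], [0, 0, -0.459], [0, 0, -0.536]]
[[0.29, -0.55, 0], [0.55, -1.13, 0], [0.77, -1.72, 0], [0.94, -2.32, 0], [1.07, -2.94, 0], [1.16, -3.56, 0], [1.2, -4.19, 0], [1.2, -4.81, 0], [1.16, -5.44, 0]]
[[0, 0, -0.07], [0, 0, -0.14], [0, 0, -0.209], [0, 0, -0.279], [0, 0, -0.349], [0, 0, -0.419], [0, 0, -0.489], [0, 0, -0.559], [0, 0, -0.628]]
```

Call:
drive_tool(hand=[1.5,1.5,1.5,1.5,1.5,1.5,1.5], linear=[[0.59,-0.36,0],[1.15,-0.76,0],[1.67,-1.21,0],[2.16,-1.69,0],[2.61,-2.21,0],[3.02,-2.77,0],[3.39,-3.35,0]], angular=[[0,0,-0.077],[0,0,-0.153],[0,0,-0.23],[0,0,-0.306],[0,0,-0.383],[0,0,-0.459],[0,0,-0.536]])

```text
clock: 7.62
tool_pos: [0.509, -0.1379, 0.1239]
tcp_rot: [[0.867, 0.498, -0.002], [0.498, -0.867, 0.002], [-0.0, -0.003, -1.0]]
wrist_force: [-4.7, 9.7, 18.3]
width: 0.193
grasp_force: 61.3
```

```bash
cat >> h.py <<'E'
def st():
    s=bot.observe(); d=s['tool_pos'][:2]-HUB; a=np.arctan2(d[1],d[0]); f=s['wrist_force']
    print('clk %.2f r %.4f ang %.1f theta %.3f z %.4f Ft %.1f Fr %.1f Fz %.1f'%(s['clock'],np.hypot(*d),np.degrees(a),np.radians(81)-a,s['tool_pos'][2],-(f[0]*np.sin(a)-f[1]*np.cos(a)),f[0]*np.cos(a)+f[1]*np.sin(a),f[2]))
E
python3 -c "
from h import *
st()"
```

```text
clk 7.62 r 0.0903 ang 31.2 theta 0.869 z 0.1239 Ft 10.7 Fr 1.0 Fz 18.3
```

Call:
drive_tool(hand=[1.5,1.5,1.5,1.5,1.5,1.5], linear=[[0.29,-0.55,0.05],[0.55,-1.13,0.1],[0.77,-1.72,0.1],[0.94,-2.32,0.1],[1.07,-2.94,0.1],[1.11,-3.2,0.1]], angular=[[0,0,-0.07],[0,0,-0.14],[0,0,-0.209],[0,0,-0.279],[0,0,-0.349],[0,0,-0.38]])

```text
clock: 8.38
tool_pos: [0.5207, -0.1694, 0.1242]
tcp_rot: [[0.99, 0.142, -0.001], [0.142, -0.99, 0.003], [-0.001, -0.003, -1.0]]
wrist_force: [0.6, 9.8, 8.7]
width: 0.197
grasp_force: 60.3
```

```bash
python3 -c "
from h import *
st(); arc(8.2,-4,6)"
```

```text
clk 8.38 r 0.0902 ang 9.7 theta 1.244 z 0.1242 Ft 9.5 Fr 2.3 Fz 8.7
[[0.04, -0.32, 0], [0.07, -0.63, 0], [0.09, -0.95, 0], [0.09, -1.27, 0], [0.09, -1.59, 0], [0.07, -1.91, 0]]
[[0, 0, -0.035], [0, 0, -0.071], [0, 0, -0.106], [0, 0, -0.142], [0, 0, -0.177], [0, 0, -0.213]]
```

Call:
drive_tool(hand=[1.5,1.5,1.5,1.5,1.5,1.5], linear=[[0.04,-0.32,0],[0.07,-0.63,0],[0.09,-0.95,0],[0.09,-1.27,0],[0.09,-1.59,0],[0.07,-1.91,0]], angular=[[0,0,-0.035],[0,0,-0.071],[0,0,-0.106],[0,0,-0.142],[0,0,-0.177],[0,0,-0.213]])

```text
clock: 9.12
tool_pos: [0.522, -0.1879, 0.1242]
tcp_rot: [[0.998, -0.069, -0.0], [-0.069, -0.998, 0.004], [-0.0, -0.004, -1.0]]
wrist_force: [1.9, 10.2, 6.7]
width: 0.2
grasp_force: 60.2
```

```bash
python3 -c "
from h import *
st(); arc(-4,73,12)"
```

```text
clk 9.12 r 0.0902 ang -2.1 theta 1.450 z 0.1242 Ft 10.3 Fr 1.5 Fz 6.7
[[0.01, 1.01, 0], [-0.08, 2.01, 0], [-0.29, 3.0, 0], [-0.61, 3.95, 0], [-1.04, 4.86, 0], [-1.56, 5.73, 0], [-2.18, 6.52, 0], [-2.88, 7.25, 0], [-3.66, 7.89, 0], [-4.5, 8.44, 0], [-5.4, 8.89, 0], [-6.35, 9.23, 0]]
[[0, 0, 0.112], [0, 0, 0.224], [0, 0, 0.336], [0, 0, 0.448], [0, 0, 0.56], [0, 0, 0.672], [0, 0, 0.784], [0, 0, 0.896], [0, 0, 1.008], [0, 0, 1.12], [0, 0, 1.232], [0, 0, 1.344]]
```

Call:
drive_tool(hand=[1.5,1.5,1.5,1.5,1.5], linear=[[0,0.3,0.1],[0,0.3,0.4],[0,0.3,0.7],[0,0.3,0.8],[0,0.3,0.8]], angular=[[0,0,0.03],[0,0,0.03],[0,0,0.03],[0,0,0.03],[0,0,0.03]])

```text
clock: 9.75
tool_pos: [0.5217, -0.1882, 0.1311]
tcp_rot: [[0.999, -0.04, 0.0], [-0.04, -0.999, 0.0], [0.0, -0.0, -1.0]]
wrist_force: [6.3, 0.1, -6.6]
width: 0.194
grasp_force: 59.5
```

```bash
python3 -c "
from h import *
st(); arc(-2,70,11);arc(70,65,2)"
```

```text
clk 9.75 r 0.0900 ang -2.2 theta 1.453 z 0.1311 Ft 0.4 Fr 6.3 Fz -6.6
[[-0.02, 1.03, 0], [-0.16, 2.05, 0], [-0.42, 3.04, 0], [-0.78, 4.0, 0], [-1.26, 4.91, 0], [-1.83, 5.76, 0], [-2.5, 6.55, 0], [-3.25, 7.25, 0], [-4.08, 7.85, 0], [-4.97, 8.37, 0], [-5.92, 8.77, 0]]
[[0, 0, 0.114], [0, 0, 0.228], [0, 0, 0.343], [0, 0, 0.457], [0, 0, 0.571], [0, 0, 0.685], [0, 0, 0.8], [0, 0, 0.914], [0, 0, 1.028], [0, 0, 1.142], [0, 0, 1.257]]
[[0.37, -0.14, 0], [0.73, -0.3, 0]]
[[0, 0, -0.044], [0, 0, -0.087]]
```

Call:
drive_tool(hand=[1.5,1.5,1.5,1.5,1.5,1.5,1.5,1.5,1.5,1.5,1.5,1.5], linear=[[-0.02,1.03,0],[-0.16,2.05,0],[-0.42,3.04,0],[-0.78,4.0,0],[-1.26,4.91,0],[-1.83,5.76,0],[-2.5,6.55,0],[-3.25,7.25,0],[-4.08,7.85,0],[-4.97,8.37,0],[-5.92,8.77,0],[-5.92,8.77,0]], angular=[[0,0,0.114],[0,0,0.228],[0,0,0.343],[0,0,0.457],[0,0,0.571],[0,0,0.685],[0,0,0.8],[0,0,0.914],[0,0,1.028],[0,0,1.142],[0,0,1.257],[0,0,1.257]])

```text
clock: 11.25
tool_pos: [0.4601, -0.0992, 0.1306]
tcp_rot: [[0.345, 0.939, -0.004], [0.939, -0.345, 0.002], [0.0, -0.004, -1.0]]
wrist_force: [1.4, 6.5, -6.9]
width: 0.196
grasp_force: 59.6
```

Call:
drive_tool(hand=[1.5,1.5,1.5,1.5,1.5,1.5], linear=[[0.37,-0.14,0],[0.73,-0.3,0],[0.73,-0.3,-0.3],[0.73,-0.3,-0.6],[0.73,-0.3,-0.75],[0.73,-0.3,-0.75]], angular=[[0,0,-0.044],[0,0,-0.087],[0,0,-0.087],[0,0,-0.087],[0,0,-0.087],[0,0,-0.087]])

```text
clock: 12.0
tool_pos: [0.4702, -0.103, 0.126]
tcp_rot: [[0.427, 0.904, 0.001], [0.904, -0.427, -0.0], [0.0, 0.001, -1.0]]
wrist_force: [-1.9, 4.3, 20.5]
width: 0.195
grasp_force: 62.6
```

```bash
python3 -c "
from h import *
st();s=bot.observe();print(s['tool_pos'])"
```

```text
clk 12.00 r 0.0903 ang 64.8 theta 0.283 z 0.1260 Ft 3.6 Fr 3.1 Fz 20.5
[ 0.47024427 -0.10303228  0.12601831]
```

Call:
drive_tool(hand=[1.5,1.5,1.5], linear=[[-0.14,0.07,0.05],[-0.28,0.13,0.05],[-0.28,0.13,0.05]], angular=[[0,0,0.017],[0,0,0.035],[0,0,0.035]])

```text
clock: 12.38
tool_pos: [0.4659, -0.1013, 0.1249]
tcp_rot: [[0.395, 0.919, -0.002], [0.919, -0.395, 0.001], [0.0, -0.002, -1.0]]
wrist_force: [-0.7, 5.8, 1.9]
width: 0.191
grasp_force: 60.6
```

```bash
python3 -c "
from h import *
st();s=bot.observe();print(s['tool_pos'])"
```

```text
clk 12.38 r 0.0901 ang 67.7 theta 0.231 z 0.1249 Ft 2.9 Fr 5.1 Fz 1.9
[ 0.46592918 -0.10132699  0.12491366]
```

Call:
drive_tool(hand=[1.5,1.5], linear=[[-0.1,0.04,-0.15],[-0.1,0.04,-0.15]], angular=[[0,0,0.01],[0,0,0.01]])

```text
clock: 12.62
tool_pos: [0.4658, -0.1012, 0.1241]
tcp_rot: [[0.386, 0.923, -0.0], [0.923, -0.386, 0.0], [0.0, -0.0, -1.0]]
wrist_force: [-0.9, 5.2, 11.6]
width: 0.193
grasp_force: 61.8
```

```bash
python3 -c "
from h import *
st();s=bot.observe();print(s['tool_pos']); arc(67.7,40,6)"
```

```text
clk 12.62 r 0.0902 ang 67.9 theta 0.229 z 0.1241 Ft 2.8 Fr 4.5 Fz 11.6
[ 0.4657639  -0.10117227  0.12408754]
[[0.66, -0.3, 0], [1.29, -0.66, 0], [1.89, -1.06, 0], [2.46, -1.51, 0], [2.99, -2.01, 0], [3.48, -2.54, 0]]
[[0, 0, -0.081], [0, 0, -0.161], [0, 0, -0.242], [0, 0, -0.322], [0, 0, -0.403], [0, 0, -0.483]]
```

Call:
drive_tool(hand=[1.5,1.5,1.5,1.5], linear=[[0.45,-0.2,0.05],[0.9,-0.42,0.1],[1.29,-0.66,0.1],[1.65,-0.9,0.1]], angular=[[0,0,-0.055],[0,0,-0.11],[0,0,-0.161],[0,0,-0.21]])

```text
clock: 13.12
tool_pos: [0.4801, -0.1086, 0.1241]
tcp_rot: [[0.57, 0.821, -0.005], [0.822, -0.57, 0.002], [-0.001, -0.006, -1.0]]
wrist_force: [-6.5, 9.6, 10.3]
width: 0.194
grasp_force: 61.4
```

```bash
python3 -c "
from h import *
st();arc(56,44,4)"
```

```text
clk 13.12 r 0.0901 ang 57.6 theta 0.408 z 0.1241 Ft 10.6 Fr 4.6 Fz 10.3
[[0.38, -0.27, 0], [0.75, -0.57, 0], [1.11, -0.88, 0], [1.44, -1.21, 0]]
[[0, 0, -0.052], [0, 0, -0.105], [0, 0, -0.157], [0, 0, -0.209]]
```

Call:
drive_tool(hand=[1.5,1.5,1.5,1.5], linear=[[0.38,-0.27,0],[0.75,-0.57,0],[1.11,-0.88,0],[1.44,-1.21,0]], angular=[[0,0,-0.052],[0,0,-0.105],[0,0,-0.157],[0,0,-0.209]])

```text
clock: 13.62
tool_pos: [0.4949, -0.1204, 0.1241]
tcp_rot: [[0.728, 0.686, -0.004], [0.686, -0.728, 0.003], [-0.001, -0.005, -1.0]]
wrist_force: [-5.5, 9.2, 9.4]
width: 0.196
grasp_force: 61.4
```

```bash
python3 -c "
from h import *
st();arc(44,32,4)"
```

```text
clk 13.62 r 0.0901 ang 45.6 theta 0.618 z 0.1241 Ft 10.3 Fr 2.7 Fz 9.4
[[0.32, -0.35, 0], [0.62, -0.71, 0], [0.9, -1.09, 0], [1.16, -1.48, 0]]
[[0, 0, -0.052], [0, 0, -0.105], [0, 0, -0.157], [0, 0, -0.209]]
```

Call:
drive_tool(hand=[1.5,1.5], linear=[[0.32,-0.35,0],[0.62,-0.71,0]], angular=[[0,0,-0.052],[0,0,-0.105]])

```text
clock: 13.88
tool_pos: [0.5011, -0.1271, 0.1241]
tcp_rot: [[0.796, 0.606, -0.004], [0.606, -0.796, 0.003], [-0.002, -0.005, -1.0]]
wrist_force: [-4.4, 12.0, 8.6]
width: 0.193
grasp_force: 61.4
```

```bash
python3 -c "
from h import *
st();arc(38,32,2)
im=snap('top','t3.png')[215:345,265:425,::-1]
cv2.imwrite('pics/t3c.png',cv2.resize(im,(585,475)))"
```

```text
clk 13.88 r 0.0901 ang 39.7 theta 0.721 z 0.1241 Ft 12.1 Fr 4.3 Fz 8.6
[[0.28, -0.38, 0], [0.54, -0.77, 0]]
[[0, 0, -0.052], [0, 0, -0.105]]
```

View pics/t3c.png

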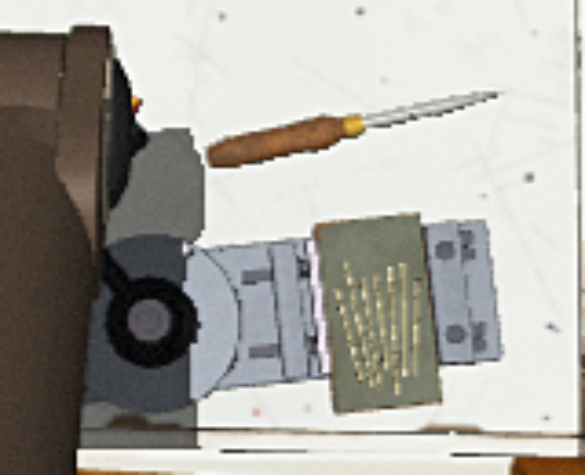

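The plate has reached the block and the block sits against the fixed jaw; the pull is rising. From here I go in small steps.

Call:
drive_tool(hand=[1.5,1.5], linear=[[0.19,-0.25,0],[0.37,-0.52,0]], angular=[[0,0,-0.035],[0,0,-0.07]])

```text
clock: 14.18
tool_pos: [0.5048, -0.1318, 0.1241]
tcp_rot: [[0.836, 0.549, -0.005], [0.549, -0.836, 0.004], [-0.002, -0.006, -1.0]]
wrist_force: [-4.4, 12.4, 9.3]
width: 0.194
grasp_force: 61.3
```

```bash
python3 -c "
from h import *
st();arc(34,30,2)"
```

```text
clk 14.18 r 0.0901 ang 35.9 theta 0.787 z 0.1241 Ft 12.6 Fr 3.7 Fz 9.3
[[0.17, -0.26, 0], [0.33, -0.53, 0]]
[[0, 0, -0.035], [0, 0, -0.07]]
```

Call:
drive_tool(hand=[1.5,1.5], linear=[[0.17,-0.26,0],[0.33,-0.53,0]], angular=[[0,0,-0.035],[0,0,-0.07]])

```text
clock: 14.42
tool_pos: [0.5081, -0.1367, 0.1241]
tcp_rot: [[0.872, 0.49, -0.005], [0.49, -0.872, 0.004], [-0.002, -0.006, -1.0]]
wrist_force: [-4.8, 14.3, 9.1]
width: 0.188
grasp_force: 61.3
```

```bash
python3 -c "
from h import *
st();arc(30,27,1);arc(28,27,1)"
```

```text
clk 14.43 r 0.0902 ang 32.2 theta 0.852 z 0.1241 Ft 14.6 Fr 3.5 Fz 9.1
[[0.22, -0.41, 0]]
[[0, 0, -0.052]]
[[0.07, -0.14, 0]]
[[0, 0, -0.017]]
```

Call:
drive_tool(hand=[1.5,1.5], linear=[[0.08,-0.14,0],[0.16,-0.28,0]], angular=[[0,0,-0.018],[0,0,-0.036]])

```text
clock: 14.68
tool_pos: [0.5097, -0.1393, 0.1241]
tcp_rot: [[0.889, 0.458, -0.005], [0.459, -0.889, 0.004], [-0.002, -0.006, -1.0]]
wrist_force: [-5.6, 14.0, 10.1]
width: 0.19
grasp_force: 61.3
```

```bash
python3 -c "
from h import *
st();arc(30,27,1);arc(28,30,1)"
```

```text
clk 14.68 r 0.0901 ang 30.2 theta 0.886 z 0.1241 Ft 14.9 Fr 2.2 Fz 10.1
[[0.22, -0.41, 0]]
[[0, 0, -0.052]]
[[-0.15, 0.27, 0]]
[[0, 0, 0.035]]
```

Call:
drive_tool(hand=[1.5,1.5], linear=[[0.05,-0.09,0],[0.05,-0.09,0]], angular=[[0,0,-0.012],[0,0,-0.012]])

```text
clock: 14.92
tool_pos: [0.5102, -0.1403, 0.1241]
tcp_rot: [[0.894, 0.448, -0.005], [0.448, -0.894, 0.004], [-0.002, -0.006, -1.0]]
wrist_force: [-5.3, 13.6, 9.0]
width: 0.194
grasp_force: 61.3
```

```bash
python3 -c "
from h import *
st()"
```

```text
clk 14.93 r 0.0901 ang 29.5 theta 0.898 z 0.1241 Ft 14.4 Fr 2.1 Fz 9.0
```

Call:
drive_tool(hand=[1.5,1.5,1.5], linear=[[-0.07,0.13,0],[-0.15,0.26,0.08],[-0.15,0.26,0.08]], angular=[[0,0,0.01],[0,0,0.02],[0,0,0.02]])

```text
clock: 15.3
tool_pos: [0.509, -0.1384, 0.1243]
tcp_rot: [[0.885, 0.466, -0.004], [0.466, -0.885, 0.004], [-0.002, -0.005, -1.0]]
wrist_force: [-1.2, 10.9, 0.2]
width: 0.194
grasp_force: 60.3
```

```bash
python3 -c "
from h import *
st()"
```

```text
clk 15.30 r 0.0900 ang 30.9 theta 0.874 z 0.1243 Ft 10.0 Fr 4.6 Fz 0.2
```

Call:
drive_tool(hand=[1.5,1.5,1.5], linear=[[-0.08,0.13,0],[-0.12,0.2,0],[-0.12,0.2,0]], angular=[[0,0,0.01],[0,0,0.02],[0,0,0.02]])

```text
clock: 15.68
tool_pos: [0.5082, -0.137, 0.1243]
tcp_rot: [[0.876, 0.483, -0.003], [0.483, -0.876, 0.003], [-0.001, -0.004, -1.0]]
wrist_force: [0.2, 9.1, -1.2]
width: 0.195
grasp_force: 60.3
```

```bash
python3 -c "
from h import *
st()"
```

```text
clk 15.68 r 0.0900 ang 32.0 theta 0.856 z 0.1243 Ft 7.6 Fr 5.0 Fz -1.2
```

Call:
drive_tool(hand=[1.5,1.5,1.5], linear=[[-0.1,0.15,0],[-0.2,0.31,0],[-0.2,0.31,0]], angular=[[0,0,0.02],[0,0,0.04],[0,0,0.04]])

```text
clock: 16.05
tool_pos: [0.5067, -0.1348, 0.1244]
tcp_rot: [[0.856, 0.517, -0.002], [0.517, -0.856, 0.002], [-0.0, -0.003, -1.0]]
wrist_force: [3.2, 6.3, -2.6]
width: 0.196
grasp_force: 60.2
```

```bash
python3 -c "
from h import *
st()"
```

```text
clk 16.05 r 0.0900 ang 33.7 theta 0.826 z 0.1244 Ft 3.4 Fr 6.2 Fz -2.6
```

Call:
drive_tool(hand=[1.5,1.5,3,5,8.5,8.5,8.5,8.5], linear=[[0,0.18,-0.03],[0,0.18,-0.03],[0,0.18,-0.03],[0,0.18,-0.03],[0,0.18,-0.03],[0,0.18,-0.03],[0,0.18,-0.03],[0,0.18,-0.03]], angular=[[0,0,0.01],[0,0,0.01],[0,0,0.01],[0,0,0.01],[0,0,0.01],[0,0,0.01],[0,0,0.01],[0,0,0.01]])

```text
clock: 17.05
tool_pos: [0.5073, -0.1349, 0.1248]
tcp_rot: [[0.851, 0.525, 0.0], [0.525, -0.851, -0.0], [0.0, 0.0, -1.0]]
wrist_force: [1.0, 0.6, -0.1]
width: 0.995
grasp_force: 0.0
```

Call:
drive_tool(hand=[8.5,8.5,8.5,8.5,8.5], linear=[[0,0,1],[0,0,4],[0,0,8],[0,0,12],[0,0,12.5]], angular=[[0,0,0],[0,0,0],[0,0,0],[0,0,0],[0,0,0]])

```text
clock: 17.68
tool_pos: [0.5088, -0.135, 0.2535]
tcp_rot: [[0.851, 0.525, 0.006], [0.525, -0.851, -0.001], [0.004, 0.004, -1.0]]
wrist_force: [0.1, 0.3, -0.1]
width: 0.994
grasp_force: 0.0
```

```bash
python3 -c "
from h import *
st(); im=snap('wrist','w4.png')[150:390,160:480,::-1]; cv2.imwrite('pics/w4c.png',cv2.resize(im,(800,600),interpolation=cv2.INTER_CUBIC))"
```

```text
clk 17.68 r 0.0917 ang 32.8 theta 0.841 z 0.2535 Ft 0.2 Fr 0.3 Fz -0.1
```

View pics/w4c.png

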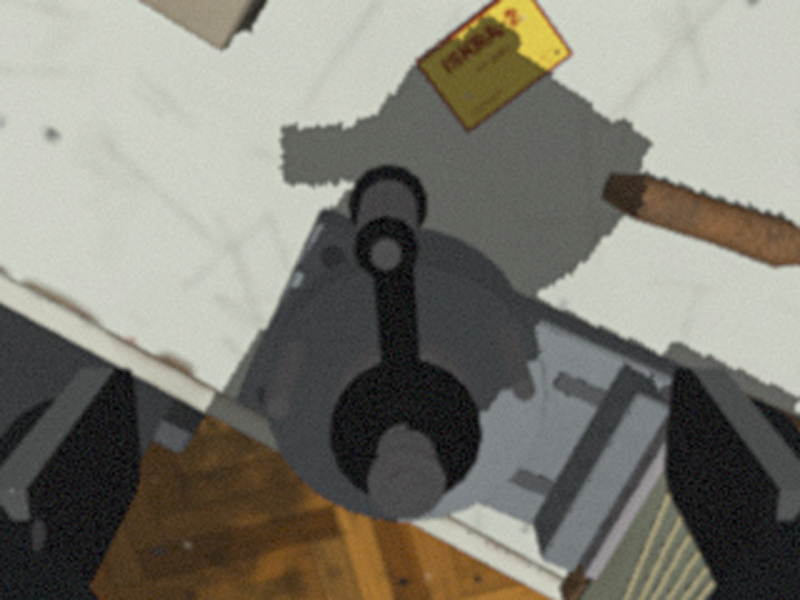

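The grip (crop 385,250) is free, the lever is down away from the pins, the plate bears on the block, and the matchbox and burnisher are undisturbed. I'm handing it in.

```bash
python3 -c "
from h import *
print(bot.hand_in())"
```

```text
the job is handed in; nothing more can be done
None
```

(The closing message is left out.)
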